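# Roll the thick roller onto the inspection line

### The arm

A 7-joint arm with a two-finger parallel gripper is mounted at the origin on a cart in front of the work surface, level with it; the furniture and walls round the work are solid. World frame = base frame: x ahead of the robot, y to its left, z up, the work surface at z = 0. Lengths are in m, angles in rad, forces in N, time in s.
With the tool pointing down it reaches from about 0.425 to 0.875 m from the base axis. Payload 4.7 kg.
Tool frame: the origin (TCP) lies between the finger pads; the fingertips stand 8 mm ahead of it and the grasp point (between the pads) lies 11 mm behind it; z points along the fingers, y is the direction in which the jaws open and shut (so a half turn about z gives the same grasp; the last joint's range is limited). The gripper opens to 87 mm and grips with 3 to 60 N. Pads are 19 mm wide; open, the fingers measure 117 mm over their backs; the gripper's body (75 mm by 190 mm) begins 51 mm behind the grasp point.
Start: joints at [-1.26, 0.321, -0.07, 1.45, 0.023, 1.371, -0.057], TCP at [0.19, 0.622, 0.231] pointing down, gripper open.
Joint ranges: [-2.86, 2.86], [-0.3, 2.09], [-1.38, 1.24], [0.06, 2.45], [-1.56, 4.7], [0.09, 2.05], [-2.69, 2.69]. Speed limits (rad/s): [2.57, 2.57, 3.14, 3.14, 3.14, 3.14, 3.14].

### API

Orientations are given as a rotation vector (axis times angle).
In Python, from bench import ctrl, optics, ticket gives the robot as it stands.
- The arm moves only by the tool play_rows, never from a script. Its argument "motion" is a list of rows, each a list of 5 numbers: the closure, from 0 (fully open) to 1 (shut), then the shift along the tool's x, y, z in cm, then the turn about the tool's z in rad. In form: [[jaw, tx, ty, tz, spin], ...]. A call has 1 to 20 rows; each row shifts and turns the commanded pose from where the row before left it, along the tool's axes as they then stand; what a row does not reach is not made up. A row lasts 1/8 s, in which the tool goes at most 62.5 mm and 10.7 degrees, less where a joint would pass 70% of its speed; a pose out of reach is approached as far as the arm can. A call is refused whole if a number of a shift passes 6.25 or a number of a turn 0.188, either way. A call with a gripper value outside its range is refused whole. The fingers move at their own pace and stop on an object; "force" is the grip in N (left out, the last holds). Time passes only in rows, so rows that do not move let the fingers close. It gives the time, the measured TCP pose, the force and the opening at its end, in the units of the state.
- ctrl.get_state(): the state, without advancing time (a new reading comes with each control period).
- optics.get_image(name): name is "scene" or "top"; returns the picture (420x560x3 uint8, red, green, blue); there is no depth.
- optics.calibration(name): a dict with "K" (3x3 intrinsics, pixels), "pose" (4x4, takes a point from camera to world coordinates). Camera axes: x right, y down, z forward; pixel columns grow to the right and rows downward; lengths in m; the calibration is good to about 2 mm. A picture is of the moment at which its call begins. calibration takes no time and is no camera call.
- ticket.close_job(): hands the job in, once; it reports no verdict.
The state is a dict: "time": time; "joint_positions": joint angles; "qd": joint speeds; "joint_torque": joint torques, N m; "position": TCP position; "tool_rot": TCP orientation; "ft_force": force on the tool from outside, world axes, zero at the start; "torque": the same for the moment, N m; "grip_width": opening from 0.0 (shut) to 1.0 (fully open).
Only numpy, scipy, OpenCV 4.12 (cv2) and the standard library are available. Lean on these libraries where they do the work, as an engineer would, in place of code of your own. Each camera call takes 0.05 s, during which the arm holds its last target.

### The job

Two rubber-covered conveyor rollers, a thick one and a thin one, lie on the grey inspection board on the table. With your fingertips on top of the thick roller, roll it (do not slide, grip or lift it) until it lies centred over and along the dark line across the middle of the board, then take your fingers away so that it rests there. Leave the thin roller and everything else where it is.

Things in the scene. Friction and masses are not known exactly. Their poses are not given: they have to be found in the camera images.
- board: Fixed grey board, 150 (own x) x 360 (own y) x 10 mm thick; origin at the centre of its underside. A dark line 3 mm wide runs along its x axis through the centre (y = 0). Battens 6 mm high at both ends (y = +-172 mm). The rollers lie one each side of the line, axles along x within 3 degrees, 72 to 112 mm from the line; which is on which side varies.
- thick_roller: Loose thick roller: black barrel 48 mm diameter, 96 long, 12 mm axle stubs, about 0.35 kg. Origin on its axis at mid-length; x along the axle, z up at the start. Rolls with slight resistance, stops in a few mm. A fingertip pressed lightly on top carries the top along, so the axle moves half as far as the finger: use several strokes. Pushed low it slides.
- thin_roller: Loose thin roller on the other side of the line, same build and length, 28 mm diameter; origin on its axis at mid-length, 14 mm above the board's top. It stays where it is.
- gauge_block: Bystander: small steel gauge block with a knob, 30 x 60 x 42 mm, loose; origin at its underside.
- label_roll: Bystander: roll of labels standing on end, 68 mm diameter, 60 mm high, loose; origin at its underside.
- stamp: Bystander: red and black date stamp left of and behind the board, 36 x 48 x 68 mm, loose; origin at its underside.
- bottle_near: Bystander: soap bottle standing behind the right part of the board, 50 x 87 x 202 mm, loose; origin at its underside.
- bottle_front: Bystander: soap bottle standing behind the middle of the board, 50 x 87 x 202 mm, loose; origin at its underside.
Things that resemble listed ones, but are neither listed nor needed, are in the scene too. Leave any pink or yellow look-alike of the thick_roller alone.

How it is judged:
At the end, for the whole second after the job is handed in: The thick roller rests on the board, axis within 6 mm of the line, 7 degrees of its direction and 30 mm of mid-board lengthwise, got there by rolling (own z axis over 1 rad from vertical; a full roll gives 1.4 or more); the thin roller is within 15 mm of its start (y of thick_roller in the frame of board between -0.006 and 0.006 m and x of thick_roller in the frame of board between -0.03 and 0.03 m and z of thick_roller in the frame of board between 0.031 and 0.037 m and angle between the x axis of thick_roller and the x axis of board, either way round below 0.12 rad and angle between thick_roller's own z axis and vertical above 1 rad and linear speed of thick_roller below 0.005 m/s and angular speed of thick_roller below 0.2 rad/s and distance of thin_roller from where it was at the start of the episode below 0.015 m); the robot touches nothing.
It fails at once if the thick roller is lifted off the board (z of thick_roller in the frame of board above 0.044 m).
It fails at once if the thick roller is gripped, or pushed low on its side, instead of on top (contact force between the fingers and thick_roller above 1 N and z of the grasp point in the frame of board below 0.05 m).
It fails at once if the thin roller is moved (distance of thin_roller from where it was at the start of the episode above 0.02 m).
It fails at once if a bystander (gauge block, label roll, stamp or bottle) is moved more than 30 mm (distance of any of gauge_block, label_roll, stamp, bottle_near, bottle_front from where it was at the start of the episode above 0.03 m).
It also fails if it takes over 64 s, if anything falls off the work surface, if the arm or the gripper's body presses on something with over 40 N, if the wrist force passes 120 N, or if a joint passes its speed limit or range.

## Working session

There is one attempt and no reset: what is moved stays moved. The work goes in short steps, Python scripts to look and compute and a tool call to move; the robot and the scene stay as the last step left them, time stands still between calls to the robot, and variables do not carry over. Pictures are saved under pics/ and viewed, and the job is handed in when it is done.

Besides the shell and the picture viewer there is one more tool, called after "Call:" by a JSON object that holds its "method" and its "body", one argument or row to a line. play_rows: Moves the arm, as the interface text tells. Its arguments: {"type":"object","properties":{"motion":{"type":"array"},"force":{"type":"number"}},"required":["motion"]}

```bash
mkdir -p pics
python3 - <<'E'
from bench import ctrl, optics
import cv2
print(ctrl.get_state())
for n in ("scene","top"):
    im=optics.get_image(n); cv2.imwrite(f"pics/{n}0.png",im[:,:,::-1])
    c=optics.calibration(n); print(n,c["K"].tolist(),c["pose"].round(4).tolist())
E
```

```text
{'time': 0.0, 'joint_positions': array([-1.25992327,  0.32181707, -0.07006726,  1.45165969,  0.0226605 ,
        1.37080786, -0.05692106]), 'qd': array([ 0.00113676, -0.00066077,  0.00089252,  0.00125314, -0.00100109,
        0.00110322, -0.0009615 ]), 'joint_torque': array([ 2.49909465e-05, -4.91291821e+01, -4.04321887e-01, -3.12515116e+01,
       -6.40980061e-02,  4.40289569e-02,  1.86002562e-04]), 'position': array([0.19000497, 0.62105007, 0.22947293]), 'tool_rot': array([-4.64436070e-01, -3.10695097e+00,  2.98814691e-03]), 'ft_force': array([ 0.57357463, -0.44002521,  0.06988369]), 'torque': array([-0.02075174,  0.01899459, -0.00651195]), 'grip_width': 0.9948197429989282}
scene [[436.13574087429646, 0.0, 279.8580194216461], [0.0, 436.13574087429646, 209.65768636901677], [0.0, 0.0, 1.0]] [[0.7657, -0.3402, 0.5459, -0.0855], [-0.6432, -0.4196, 0.6405, -0.8178], [0.0112, -0.8415, -0.5401, 0.6849], [0.0, 0.0, 0.0, 1.0]]
top [[459.2965114216713, 0.0, 282.8877686187032], [0.0, 459.2965114216713, 207.54609992222714], [0.0, 0.0, 1.0]] [[-0.0138, -0.9874, 0.1578, 0.3559], [-0.9999, 0.0137, -0.0017, -0.071], [-0.0005, -0.1578, -0.9875, 1.2476], [0.0, 0.0, 0.0, 1.0]]
```

View pics/scene0.png

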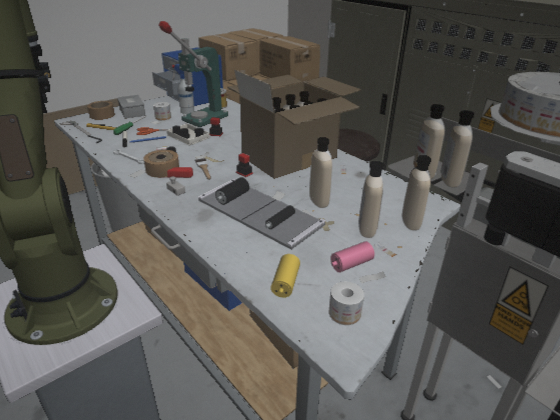

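View pics/top0.png

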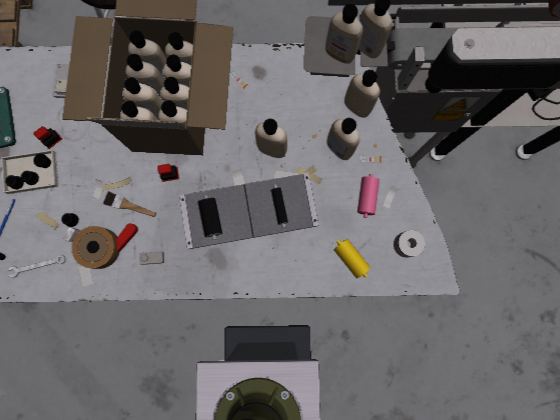

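Candidates, in the top view: the black thick roller at (208,217), the black thin roller at (279,205), the pink look-alike at (369,195) and the yellow one at (352,258). By the description I choose the one at (208,217), on the board and left of the line. A close crop will check that.

Run:
```python
import cv2
im=cv2.imread("pics/top0.png")[165:260,170:330]
cv2.imwrite("pics/crop0.png",cv2.resize(im,None,fx=5,fy=5,interpolation=cv2.INTER_CUBIC))
```

```text
(no output)
```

View pics/crop0.png

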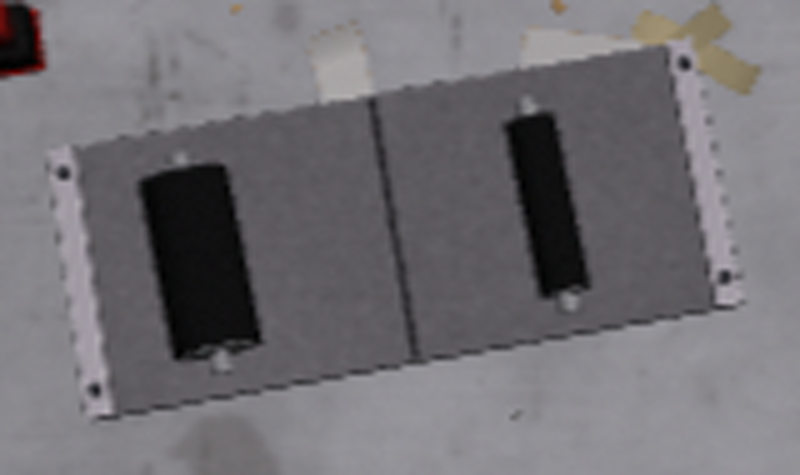

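The crop shows the thick black roller (barrel from (141,180) to (261,343)), the thin one, and the line from (373,97) to (415,358). The choice holds. Next I turn these into positions.

```bash
cat > h.py <<'E'
import numpy as np, cv2
from bench import ctrl, optics
from scipy.spatial.transform import Rotation as R
def w(px,z,n="top"):
    c=optics.calibration(n); px=np.atleast_2d(px).astype(float)
    d=np.c_[px,np.ones(len(px))]@np.linalg.inv(c["K"]).T@c["pose"][:3,:3].T
    o=c["pose"][:3,3]; return o+d*((z-o[2])/d[:,2])[:,None]
def p(X,n="top"):
    c=optics.calibration(n); T=np.linalg.inv(c["pose"]); q=np.atleast_2d(X)@T[:3,:3].T+T[:3,3]
    q=q@c["K"].T; return q[:,:2]/q[:,2:]
def crop(a): return np.array(a)/5.+[170,165]
E
python3 - <<'E'
from h import *
L=w(crop([(373,97),(415,358)]),.010); T=w(crop([(181,158),(222,362)]),.034); t=w(crop([(530,103),(570,302)]),.024)
S=w(crop([(141,180),(226,165),(261,343),(176,358)]),.034)
C=w(crop([(47,150),(95,418),(745,303),(690,38)]),.010)
for n,a in (("line",L),("thick",T),("thin",t)):
    d=a[0]-a[1]; print(n,a.round(4).tolist(),"len",np.linalg.norm(d).round(4),"dir deg",np.degrees(np.arctan2(d[1],d[0])).round(2),"mid",a.mean(0).round(4))
print("sil mid",S.mean(0).round(4), [np.linalg.norm(S[i]-S[(i+1)%4]).round(4) for i in range(4)])
print("board corners",C.round(4).tolist(),C.mean(0), [np.linalg.norm(C[i]-C[(i+1)%4]).round(4) for i in range(4)])
u=(C[2]-C[1]+C[3]-C[0]);print("board y dir deg",np.degrees(np.arctan2(u[1],u[0])))
s=ctrl.get_state(); print(R.from_rotvec(s["tool_rot"]).as_matrix().round(4))
E
```

```text
line [[0.6196, 0.0313, 0.01], [0.4753, 0.0087, 0.01]] len 0.1461 dir deg 8.9 mid [0.5474 0.02   0.01  ]
thick [[0.5825, 0.1325, 0.034], [0.4723, 0.1094, 0.034]] len 0.1126 dir deg 11.84 mid [0.5274 0.1209 0.034 ]
thin [[0.6121, -0.0552, 0.024], [0.5029, -0.0754, 0.024]] len 0.111 dir deg 10.48 mid [ 0.5575 -0.0653  0.024 ]
sil mid [0.5265 0.1212 0.034 ] [np.float64(0.0461), np.float64(0.0982), np.float64(0.0456), np.float64(0.0981)]
board corners [[0.5924, 0.21, 0.01], [0.4453, 0.181, 0.01], [0.5027, -0.1704, 0.01], [0.6504, -0.1438, 0.01]] [0.54772405 0.0192064  0.01      ] [np.float64(0.1499), np.float64(0.356), np.float64(0.1501), np.float64(0.3586)]
board y dir deg -80.70275564619318
[[-9.563e-01  2.924e-01 -4.000e-04]
 [ 2.924e-01  9.563e-01 -1.600e-03]
 [-1.000e-04 -1.700e-03 -1.000e+00]]
```

```bash
cat >> h.py <<'E'
def to(xy,z=None,ydir=None):
    s=ctrl.get_state(); M=R.from_rotvec(s["tool_rot"]).as_matrix(); P=s["position"]
    t=np.array([xy[0],xy[1],P[2] if z is None else z])
    a=np.degrees(np.arctan2(M[1,1],M[0,1]))
    sp=0 if ydir is None else np.radians(a-ydir)
    M2=M@R.from_euler("z",sp).as_matrix()
    print("t",s["time"].__round__(2),"P",P.round(4),"ydir",a.round(2),"spin",round(float(sp),3),"tilt",M[:2,2].round(4),"shift cm before",(M.T@(t-P)*100).round(2),"after spin",(M2.T@(t-P)*100).round(2),"F",s["ft_force"].round(2),"grip",round(s["grip_width"],3))
E
python3 - <<'E'
from h import *
print("bottle base edge",w([(273,156),(344,158)],0).round(3))
to((0.527,0.121),None,10.7)
E
```

```text
bottle base edge [[ 0.702 -0.047  0.   ]
 [ 0.693 -0.246  0.   ]]
t 0.1 P [0.19   0.6211 0.2296] ydir 73.0 spin 1.087 tilt [-0.0004 -0.0016] shift cm before [-46.85 -37.97   0.07] after spin [-55.4   23.83   0.07] F [ 0.36 -0.15 -0.37] grip 1.002
```

Call:
{"method": "play_rows", "body": {
  "motion": [
    [0.4, 0, 0, 0, 0.181],
    [0.4, 0, 0, 0, 0.181],
    [0.4, 0, 0, 0, 0.181],
    [0.4, 0, 0, 0, 0.181],
    [0.4, 0, 0, 0, 0.181],
    [0.4, 0, 0, 0, 0.181],
    [0.4, -4, 1.7, 0, 0],
    [0.4, -4, 1.7, 0, 0],
    [0.4, -4, 1.7, 0, 0],
    [0.4, -4, 1.7, 0, 0],
    [0.4, -4, 1.7, 0, 0],
    [0.4, -4, 1.7, 0, 0],
    [0.4, -4, 1.7, 0, 0],
    [0.4, -4, 1.7, 0, 0],
    [0.4, -4, 1.7, 0, 0],
    [0.4, -4, 1.7, 0, 0],
    [0.4, -4, 1.7, 0, 0],
    [0.4, -4, 1.7, 0, 0],
    [0.4, -4, 1.7, 0, 0],
    [0.4, 0, 0, 0, 0]
  ]
}}

```text
time: 2.6
position: [0.5059, 0.1478, 0.2304]
tool_rot: [2.011, 2.412, -0.002]
ft_force: [-0.8, 0.5, 0.2]
grip_width: 0.602
```

Run:
```python
from h import *
ax=np.radians(10.7); n=np.array([-np.sin(ax),np.cos(ax)])
to(np.array([.527,.121])+.010*n,0.090,10.7)
```

```text
t 2.6 P [0.5059 0.1478 0.2304] ydir 10.36 spin -0.006 tilt [ 0.0004 -0.0016] shift cm before [-1.99  1.58 14.04] after spin [-2.    1.57 14.04] F [-0.76  0.49  0.16] grip 0.602
```

Call:
{"method": "play_rows", "body": {
  "motion": [
    [0.4, -1, 0.8, 2, -0.006],
    [0.4, -1, 0.8, 2, 0],
    [0.4, 0, 0, 2, 0],
    [0.4, 0, 0, 2, 0],
    [0.4, 0, 0, 2, 0],
    [0.4, 0, 0, 2, 0],
    [0.4, 0, 0, 1, 0],
    [0.4, 0, 0, 1, 0],
    [0.4, 0, 0, 0, 0],
    [0.4, 0, 0, 0, 0]
  ]
}}

```text
time: 3.85
position: [0.5243, 0.1357, 0.0911]
tool_rot: [1.996, 2.426, 0.002]
ft_force: [-0.1, 0.3, 0.2]
grip_width: 0.599
```

Run:
```python
from h import *
ax=np.radians(10.7); n=np.array([-np.sin(ax),np.cos(ax)])
to(np.array([.527,.121])+.010*n,0.066,10.7)
im=optics.get_image("top")[165:260,170:330]; im2=optics.get_image("scene")[140:260,170:330]
cv2.imwrite("pics/a1.png",cv2.resize(im,None,fx=5,fy=5,interpolation=2)[:,:,::-1])
cv2.imwrite("pics/b1.png",cv2.resize(im2,None,fx=5,fy=5,interpolation=2)[:,:,::-1])
```

```text
t 3.85 P [0.5243 0.1357 0.0911] ydir 11.12 spin 0.007 tilt [0.0009 0.0005] shift cm before [-0.49 -0.02  2.51] after spin [-0.49 -0.01  2.51] F [-0.08  0.32  0.25] grip 0.599
```

View pics/a1.png

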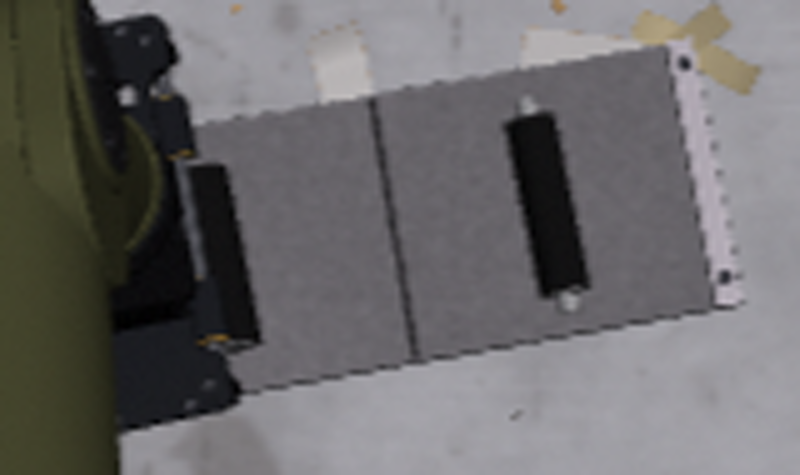

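View pics/b1.png

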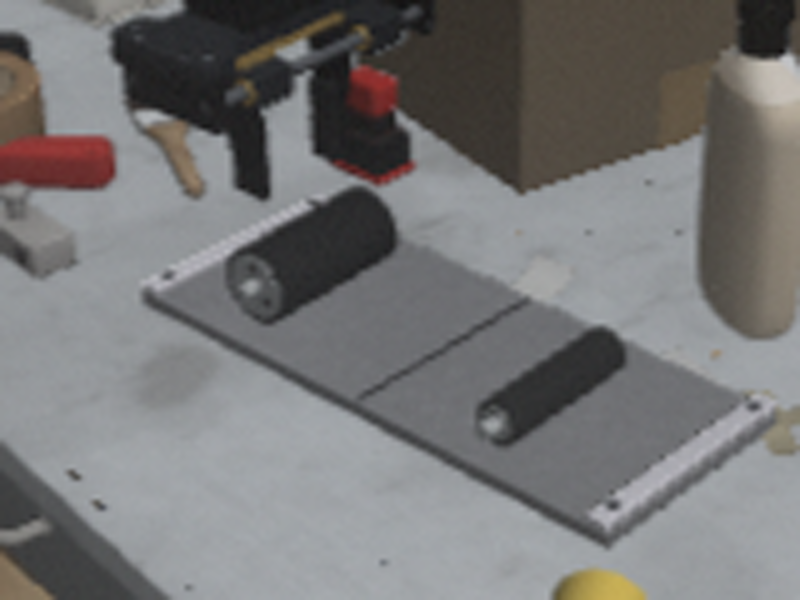

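Run:
```python
from h import *
s=ctrl.get_state();M=R.from_rotvec(s["tool_rot"]).as_matrix()
for n,o in (("scene",(170,140)),("top",(170,165))):
  for yy in (-.033,.033):
    X=s["position"]+M@np.array([0,yy,.008]); print(n,X.round(3),((p(X,n)-o)*5).round(0))
  for X in ((.5825,.1325,.034),(.4723,.1094,.034),(.6196,.0313,.01),(.4753,.0087,.01)): print(n,((p(X,n)-o)*5).round(0))
```

```text
scene [0.492 0.129 0.083] [[246. 195.]]
scene [0.557 0.142 0.083] [[326. 154.]]
scene [[373. 219.]]
scene [[241. 294.]]
scene [[526. 301.]]
scene [[350. 403.]]
top [0.492 0.129 0.083] [[169. 315.]]
top [0.557 0.142 0.083] [[146. 190.]]
top [[181. 158.]]
top [[222. 362.]]
top [[373.  97.]]
top [[415. 358.]]
```

Call:
{"method": "play_rows", "body": {
  "motion": [
    [0.4, -0.5, 0, 0.8, 0],
    [0.4, 0, 0, 0.8, 0],
    [0.4, 0, 0, 0.6, 0],
    [0.4, 0, 0, 0.1, 0],
    [0.4, 0, 0, 0.1, 0],
    [0.4, 0, 0, 0, 0],
    [0.4, 0, 0, 0, 0]
  ]
}}

```text
time: 4.82
position: [0.5251, 0.1306, 0.0668]
tool_rot: [1.996, 2.426, 0.001]
ft_force: [0.4, 0.5, -0.9]
grip_width: 0.601
```

Call:
{"method": "play_rows", "body": {
  "motion": [
    [0.4, 0, 0, 0.1, 0],
    [0.4, 0, 0, 0, 0]
  ]
}}

```text
time: 5.08
position: [0.5252, 0.1307, 0.0663]
tool_rot: [1.996, 2.426, 0.001]
ft_force: [-1.3, -1.1, 5.3]
grip_width: 0.602
```

Call:
{"method": "play_rows", "body": {
  "motion": [
    [0.4, 0, 0, 0.05, 0],
    [0.4, 0, 0, 0, 0]
  ]
}}

```text
time: 5.32
position: [0.5252, 0.1308, 0.0662]
tool_rot: [-1.996, -2.426, -0.001]
ft_force: [-2.7, 0.1, 9.2]
grip_width: 0.597
```

Call:
{"method": "play_rows", "body": {
  "motion": [
    [0.4, -0.3, 0, 0, 0],
    [0.4, -0.5, 0, 0, 0],
    [0.4, -0.5, 0, 0, 0],
    [0.4, -0.5, 0, 0, 0],
    [0.4, -0.5, 0, 0, 0],
    [0.4, -0.5, 0, 0, 0],
    [0.4, -0.5, 0, 0, 0],
    [0.4, -0.4, 0, 0, 0],
    [0.4, -0.2, 0, 0, 0],
    [0.4, -0.1, 0, 0, 0],
    [0.4, 0, 0, 0, 0]
  ]
}}

```text
time: 6.7
position: [0.5335, 0.0912, 0.066]
tool_rot: [1.996, 2.425, 0.002]
ft_force: [0.1, 0.1, 5.1]
grip_width: 0.6
```

```bash
cat >> h.py <<'E'
def shot(k):
    im=optics.get_image("top")[165:260,170:330]; im2=optics.get_image("scene")[140:260,170:330]
    cv2.imwrite(f"pics/a{k}.png",cv2.resize(im,None,fx=5,fy=5,interpolation=2)[:,:,::-1])
    cv2.imwrite(f"pics/b{k}.png",cv2.resize(im2,None,fx=5,fy=5,interpolation=2)[:,:,::-1])
E
python3 -c "
from h import *
to((.527,.121)); shot(2)"
```

```text
t 6.7 P [0.5335 0.0912 0.066 ] ydir 11.1 spin 0.0 tilt [0.0018 0.0005] shift cm before [ 3.05 -0.06  0.  ] after spin [ 3.05 -0.06  0.  ] F [0.1  0.06 5.08] grip 0.6
```

View pics/b2.png

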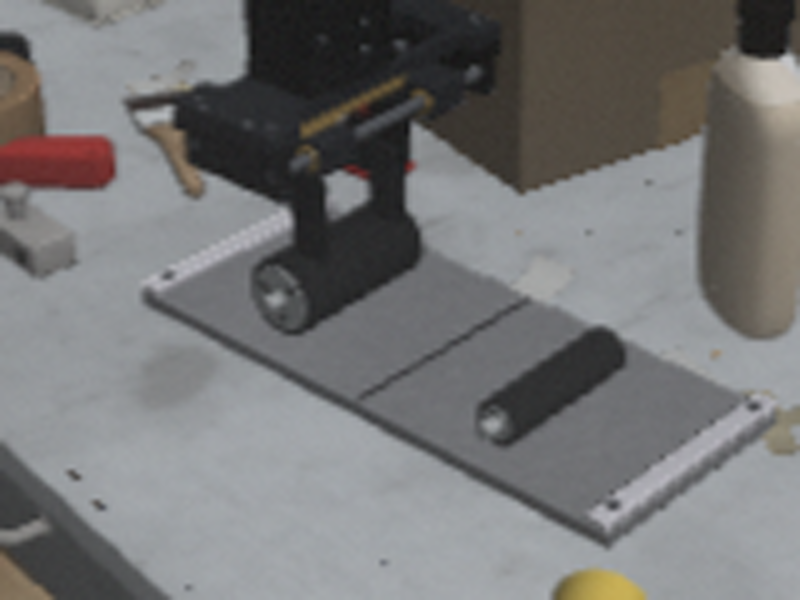

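View pics/a2.png

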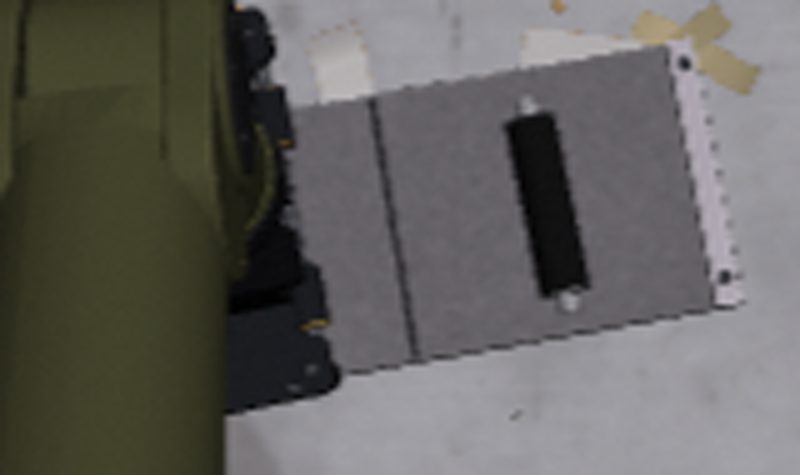

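Call:
{"method": "play_rows", "body": {
  "motion": [
    [0.4, 0, 0, -0.4, 0],
    [0.4, 0, 0, -0.6, 0],
    [0.4, 1, 0, 0, 0],
    [0.4, 1, 0, 0, 0],
    [0.4, 0, 0, 0, 0],
    [0.4, 0, 0, 0.5, 0],
    [0.4, 0, 0, 0.4, 0],
    [0.4, 0, 0, 0.12, 0],
    [0.4, 0, 0, 0, 0],
    [0.4, -0.3, 0, 0, 0],
    [0.4, -0.5, 0, 0, 0],
    [0.4, -0.5, 0, 0, 0],
    [0.4, -0.5, 0, 0, 0],
    [0.4, -0.5, 0, 0, 0],
    [0.4, -0.5, 0, 0, 0],
    [0.4, -0.5, 0, 0, 0],
    [0.4, -0.4, 0, 0, 0],
    [0.4, -0.2, 0, 0, 0],
    [0.4, -0.1, 0, 0, 0],
    [0.4, 0, 0, 0, 0]
  ]
}}

```text
time: 9.3
position: [0.5371, 0.0708, 0.0658]
tool_rot: [1.997, 2.425, 0.001]
ft_force: [-2.2, -0.5, 7.6]
grip_width: 0.6
```

Call:
{"method": "play_rows", "body": {
  "motion": [
    [0.4, 0, 0, -0.4, 0],
    [0.4, 0, 0, -0.6, 0],
    [0.4, 1, 0, 0, 0],
    [0.4, 1, 0, 0, 0],
    [0.4, 0, 0, 0, 0],
    [0.4, 0, 0, 0.5, 0],
    [0.4, 0, 0, 0.4, 0],
    [0.4, 0, 0, 0.12, 0],
    [0.4, 0, 0, 0, 0]
  ]
}}

```text
time: 10.42
position: [0.5327, 0.0909, 0.0661]
tool_rot: [-1.996, -2.425, -0.0]
ft_force: [-5.2, -0.2, 13.3]
grip_width: 0.6
```

```bash
python3 -c "
from h import *
to((.527,.121)); shot(3)"
```

```text
t 10.43 P [0.5327 0.0909 0.0661] ydir 11.07 spin 0.0 tilt [-0.0007  0.0006] shift cm before [3.06 0.02 0.  ] after spin [3.06 0.02 0.  ] F [-5.22 -0.22 13.31] grip 0.6
```

View pics/b3.png

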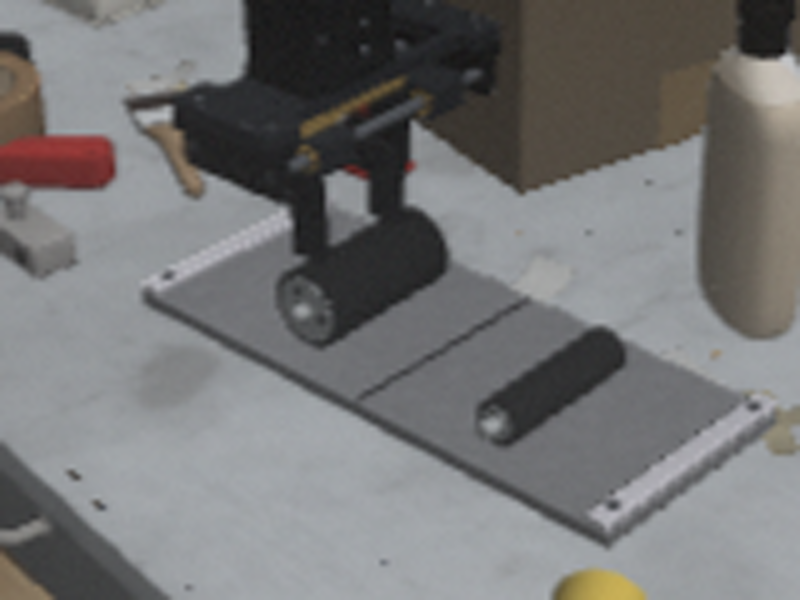

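Call:
{"method": "play_rows", "body": {
  "motion": [
    [0.4, -0.3, 0, 0, 0],
    [0.4, -0.5, 0, 0, 0],
    [0.4, -0.5, 0, 0, 0],
    [0.4, -0.5, 0, 0, 0],
    [0.4, -0.5, 0, 0, 0],
    [0.4, -0.5, 0, 0, 0],
    [0.4, -0.5, 0, 0, 0],
    [0.4, -0.4, 0, 0, 0],
    [0.4, -0.2, 0, 0, 0],
    [0.4, -0.1, 0, 0, 0],
    [0.4, 0, 0, 0, 0],
    [0.4, 0, 0, -0.4, 0],
    [0.4, 0, 0, -0.6, 0],
    [0.4, 1, 0, 0, 0],
    [0.4, 1, 0, 0, 0],
    [0.4, 0, 0, 0, 0],
    [0.4, 0, 0, 0.5, 0],
    [0.4, 0, 0, 0.4, 0],
    [0.4, 0, 0, 0.08, 0],
    [0.4, 0, 0, 0, 0]
  ]
}}

```text
time: 13.02
position: [0.5365, 0.0712, 0.0661]
tool_rot: [-1.996, -2.425, -0.0]
ft_force: [-4.9, 1.5, 11.8]
grip_width: 0.604
```

```bash
python3 -c "
from h import *
to((.527,.121)); shot(4)"
```

```text
t 13.03 P [0.5365 0.0712 0.0661] ydir 11.07 spin 0.0 tilt [-0.0006  0.0005] shift cm before [5.07 0.02 0.  ] after spin [5.07 0.02 0.  ] F [-4.9   1.45 11.84] grip 0.604
```

View pics/b4.png

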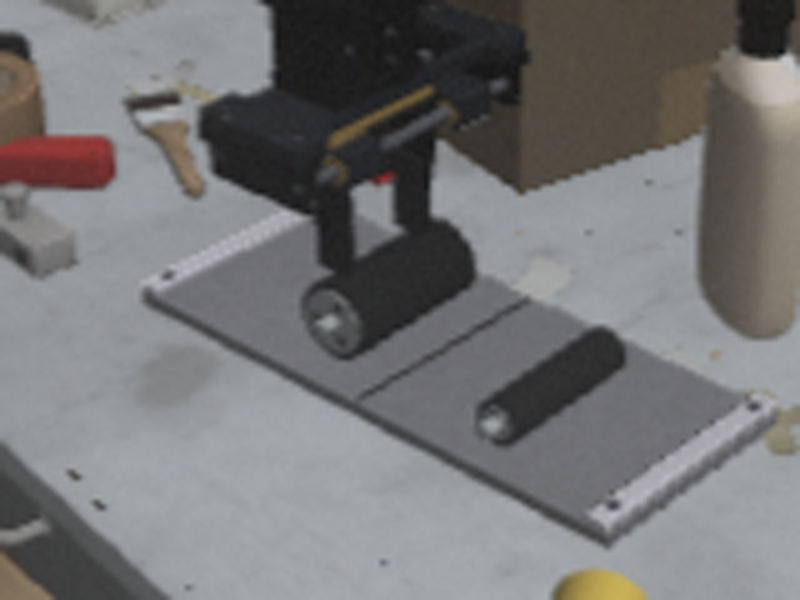

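Call:
{"method": "play_rows", "body": {
  "motion": [
    [0.4, -0.3, 0, 0, 0],
    [0.4, -0.5, 0, 0, 0],
    [0.4, -0.5, 0, 0, 0],
    [0.4, -0.5, 0, 0, 0],
    [0.4, -0.5, 0, 0, 0],
    [0.4, -0.5, 0, 0, 0],
    [0.4, -0.5, 0, 0, 0],
    [0.4, -0.4, 0, 0, 0],
    [0.4, -0.2, 0, 0, 0],
    [0.4, -0.1, 0, 0, 0],
    [0.4, 0, 0, 0, 0],
    [0.4, 0, 0, -0.4, 0],
    [0.4, 0, 0, -1.6, 0],
    [0.4, 4, 0, 0, 0],
    [0.4, 4, 0, 0, 0],
    [0.4, 2, 0, 0, 0],
    [0.4, 0, 0, 0, 0],
    [0.4, 0, 0, 0, 0]
  ]
}}

```text
time: 15.38
position: [0.5253, 0.1292, 0.0853]
tool_rot: [1.997, 2.424, 0.0]
ft_force: [0.5, 0.2, -0.2]
grip_width: 0.603
```

```bash
python3 -c "
from h import *
to((.527,.121)); shot(5)"
```

```text
t 15.38 P [0.5253 0.1292 0.0853] ydir 11.04 spin 0.0 tilt [ 0.0007 -0.0005] shift cm before [-0.84  0.01  0.  ] after spin [-0.84  0.01  0.  ] F [ 0.51  0.23 -0.24] grip 0.603
```

View pics/a5.png

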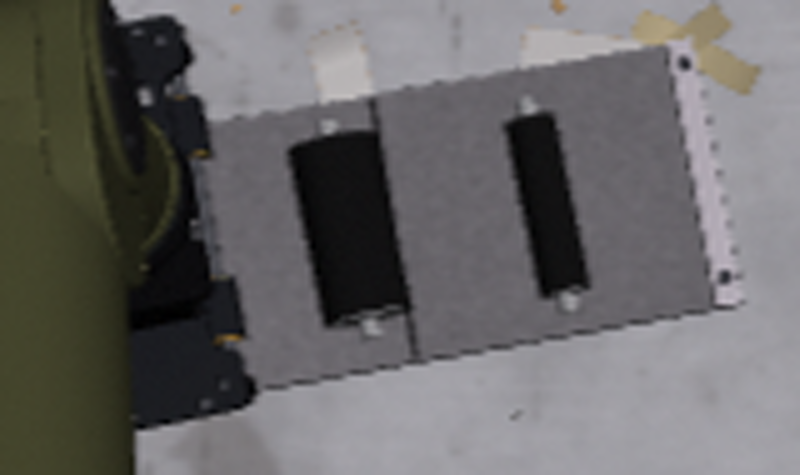

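View pics/b5.png

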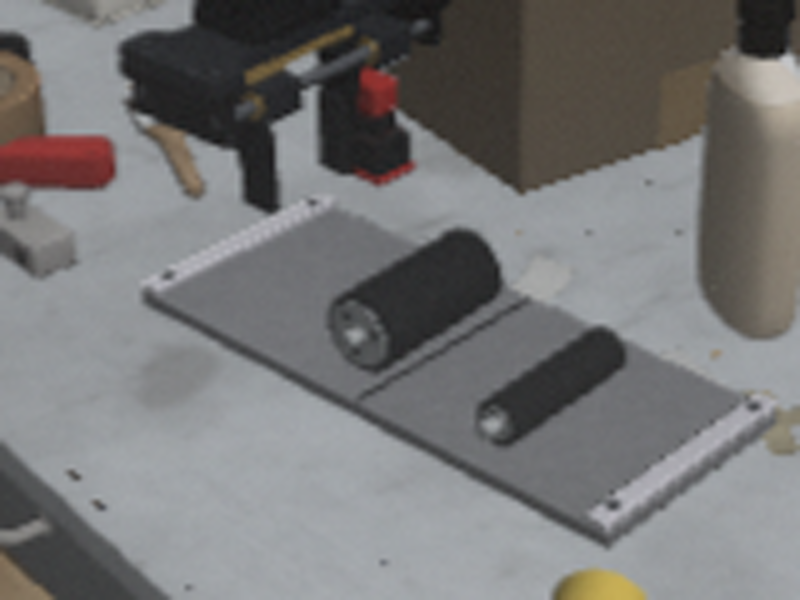

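The crop shows the roller just left of the line, with stub ends at about (330,126) and (372,327). The thin roller hasn't moved.

```bash
cat >> h.py <<'E'
def meas(st,co):
    a=np.radians(9.2); u=np.array([np.cos(a),np.sin(a)]); n=np.array([-u[1],u[0]]); c=w(crop([(373,97),(415,358)]),.010)[:,:2].mean(0)
    for k,q in (("stub",st),("barrel",co)):
        X=w(crop(q),.034)[:,:2]; m=X.mean(0); e=(X[0]-X[1]) if len(X)==2 else (X[0]+X[1]-X[2]-X[3])
        print(k,"mid",m.round(4),"off line mm",((m-c)@n*1e3).round(1),"along",((m-c)@u*1e3).round(1),"deg",np.degrees(np.arctan2(e[1],e[0])).round(2))
    return m
E
python3 -c "
from h import *
meas([(181,158),(222,362)],[(141,180),(226,165),(261,343),(176,358)])
m=meas([(330,126),(372,327)],[(290,150),(376,134),(410,309),(327,325)])
to((.539,.040),.066)"
```

```text
stub mid [0.5274 0.1209] off line mm 102.9 along -3.7 deg 11.84
barrel mid [0.5265 0.1212] off line mm 103.2 along -4.5 deg 11.61
stub mid [0.5443 0.0412] off line mm 21.4 along 0.3 deg 11.68
barrel mid [0.5426 0.0413] off line mm 21.8 along -1.4 deg 11.36
t 15.47 P [0.5253 0.1289 0.0851] ydir 10.98 spin 0.0 tilt [ 0.0004 -0.0004] shift cm before [-8.99 -0.35  1.92] after spin [-8.99 -0.35  1.92] F [ 1.49 -0.31  0.28] grip 0.599
```

Call:
{"method": "play_rows", "body": {
  "motion": [
    [0.4, -4, 0, 0, 0],
    [0.4, -4, 0, 0, 0],
    [0.4, 0, 0, 0, 0],
    [0.4, 0, 0, 1, 0],
    [0.4, 0, 0, 0.6, 0],
    [0.4, 0, 0, 0.3, 0],
    [0.4, 0, 0, 0.09, 0],
    [0.4, 0, 0, 0, 0]
  ]
}}

```text
time: 16.48
position: [0.5397, 0.0529, 0.066]
tool_rot: [-1.993, -2.426, 0.001]
ft_force: [-5.5, 0.1, 11.9]
grip_width: 0.601
```

Call:
{"method": "play_rows", "body": {
  "motion": [
    [0.4, -0.3, 0, 0, 0],
    [0.4, -0.5, 0, 0, 0],
    [0.4, -0.5, 0, 0, 0],
    [0.4, -0.5, 0, 0, 0],
    [0.4, -0.5, 0, 0, 0],
    [0.4, -0.5, 0, 0, 0],
    [0.4, -0.5, 0, 0, 0],
    [0.4, -0.5, 0, 0, 0],
    [0.4, -0.3, 0, 0, 0],
    [0.4, -0.14, 0, 0, 0],
    [0.4, 0, 0, 0, 0],
    [0.4, 0, 0, 0, 0],
    [0.4, 0, 0, -0.4, 0],
    [0.4, 0, 0, -2.6, 0],
    [0.4, 4, 0, 0, 0],
    [0.4, 4, 0, 0, 0],
    [0.4, 4, 0, 0, 0],
    [0.4, 0, 0, 0, 0],
    [0.4, 0, 0, 0, 0]
  ]
}}

```text
time: 18.85
position: [0.5253, 0.1279, 0.0948]
tool_rot: [1.995, 2.426, -0.001]
ft_force: [0.5, -0.4, 0.3]
grip_width: 0.603
```

```bash
python3 -c "
from h import *
to((.527,.121)); shot(6)"
```

```text
t 18.85 P [0.5253 0.1279 0.0948] ydir 11.15 spin 0.0 tilt [-0.     -0.0007] shift cm before [-0.71  0.03  0.  ] after spin [-0.71  0.03  0.  ] F [ 0.47 -0.4   0.27] grip 0.603
```

View pics/a6.png

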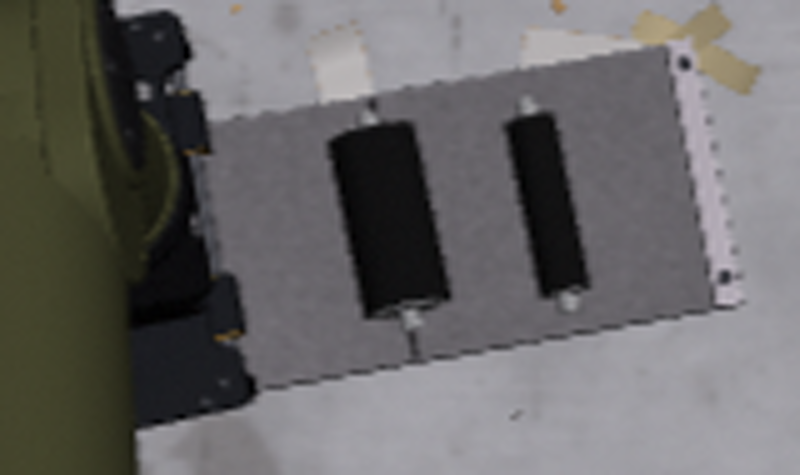

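View pics/b6.png

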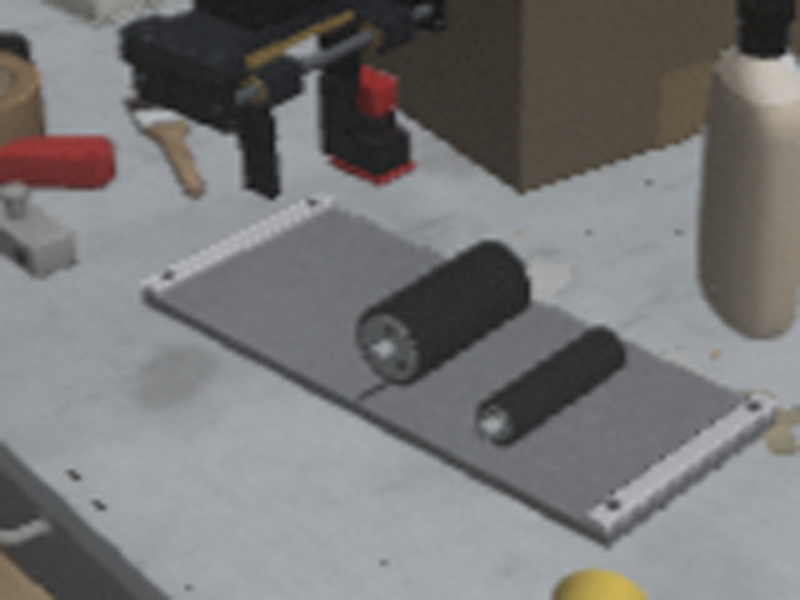

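The roller now sits over the line. Its stubs are at about (370,116) and (413,320), and barrel corners at (330,140), (413,124), (448,298) and (366,317). The thin roller is still at (530,103) and (570,302).

```bash
python3 -c "
from h import *
m=meas([(370,116),(413,320)],[(330,140),(413,124),(448,298),(366,317)])
shot(7)
import numpy as np
a=cv2.imread('pics/a6.png').astype(int);b=cv2.imread('pics/a7.png').astype(int);print(abs(a-b)[80:340,300:].mean())"
```

```text
stub mid [0.5486 0.0195] off line mm -0.6 along 1.1 deg 11.62
barrel mid [0.5476 0.0207] off line mm 0.7 along 0.3 deg 11.17
0.6318923076923076
```

```bash
python3 -c "
from bench import ticket
print(ticket.close_job())"
```

```text
the job is handed in; nothing more can be done
None
```

I rolled the thick roller onto the line in five light strokes with two fingertips on its top, at about 5–13 N. Then I moved the fingers clear of it and handed the job in at about 19 s of the 64 s; no verdict was reported.

**Last checks, from the top view:**
- **Position:** the axis is within about 1 mm of the line. The stub ends gave -0.6 mm and the barrel outline +0.7 mm, so they disagree slightly but both are inside the 6 mm limit. Lengthwise it is about 1 mm from mid-board.
- **Direction:** the axle is about 2–2.5° off the line, against a limit of 7°.
- **Rolling:** it moved about 103 mm, roughly half the finger travel each stroke. That makes about 4.3 rad of rolling, which I worked out from the distance and did not measure directly.
- **Other things:** the thin roller's stubs showed no change in the pictures. The bystanders visible in the crops looked unmoved by eye, but I did not measure them.
- **At rest:** two pictures taken just before hand-in barely differed, and the wrist force was near zero with the fingers about 30 mm above roller height and roughly 110 mm to one side.

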